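# Turn the tea carousel and shut its open drawer

## Task

One drawer of the revolving tea organizer has been left open and is turned away. With the fingertips in the notches of its rim, push the wooden turntable gently round until that drawer faces squarely towards the front edge of the worktop, and only then touch the drawer and push it fully shut, so that it ends shut and facing front. Nothing is lifted or carried: leave the three spice jars on top untouched and standing, do not whirl the turntable or pull the drawer further open, and leave the other things on the worktop where they are.

Things in the scene. Friction and masses are not known exactly. Their poses are not given: they have to be found in the camera images.
- organizer_foot: Fixed round black foot, 196 mm across, 8 mm high, under the turntable. Its place varies, its yaw does not. Origin: on the worktop, on the vertical axis the organizer turns about. Axes along the world's: -x points straight to the front edge of the worktop (the robot's side).
- notch (a point): Light wooden turntable, 300 mm across, from 13 to 31 mm above the worktop, with four finger notches cut through its rim, 90 degrees apart, one off each corner of the cabinet. A notch is 66 mm wide at the rim (radius 150 mm), narrowing to 39 mm at its floor (radius 124 mm). This point: middle of the floor of one notch, 22 mm up; it turns with the turntable.
- turntable (a joint): Turntable angle, rad, anticlockwise seen from above; 0 (or any full turn) when the open drawer faces straight to -x, the front. At q the drawer points along world (-cos q, -sin q) from the axis; notch middles lie at directions q + 45 degrees + k*90 degrees from world x. Turns without end either way. Light friction: about 0.7 N at the rim; after a push under 0.7 rad/s it stops within a few degrees.
- top_tray (a point): Square wooden cabinet that turns with the turntable: 123 mm wide, top 89 mm above the worktop, a drawer on each side (three fixed shut; their knobs reach 87 mm from the axis). On it a round steel tray, 118 mm across, rim 101 mm up, with three spice jars (tops at 198 mm). This point: centre of the tray's floor, 92 mm up, on the axis; its -x axis points as the open drawer does.
- tea_drawer (a joint): How far the open drawer stands out, m: 0 is fully shut (a firm stop), 0.05 the most. The other three drawers are fixed shut. It slides with about 0.6 N of friction and stays where it is left.
- drawer_knob (a point): Outer end of the steel knob (18 mm across, sticking 20 mm out of the drawer's front, which is 100 mm wide and 43 mm high), in the middle of the open drawer's front, 58 mm above the worktop and 87 mm from the axis when the drawer is shut. Its x axis points into the cabinet, the way the drawer is pushed shut.
- spice_a: Loose spice jar with red cap and a dark label, 45 mm across, 106 mm tall, standing in the steel tray on the cabinet; origin at the centre of its underside.
- spice_b: Loose spice jar with red cap and a green label, 45 mm across, 106 mm tall, standing in the steel tray; origin at the centre of its underside.
- spice_c: Loose spice jar with yellow cap, 42 mm across, 96 mm tall, standing in the steel tray; origin at the centre of its underside.
- salt_shaker: Loose salt shaker, 44 mm across, 90 mm tall, at the right of the worktop; origin under its centre. Leave it alone.
- tea_box: Loose dark tea box, 122x69 mm, 78 mm tall, at the right of the worktop; origin under its centre. Leave it alone.
- mug_b: Loose blue and white mug, 92 mm tall, at the right front of the worktop; origin under its centre. Leave it alone.
- lemon: Loose lemon, 78 mm long, at the left front of the worktop; origin under its centre. Leave it alone.
Mind the look-alikes: they are no part of the job. Of the things that look like the spice_a, the larger one is meant.

How it is judged:
On the way:
1. the drawer, still open, faces the front edge of the worktop within 0.15 rad and the turntable is at rest (angle between the x axis of drawer_knob and the x axis of organizer_foot, either way round below 0.15 rad and x of drawer_knob in the frame of organizer_foot below 0 m and value of joint tea_drawer above 0.015 m and velocity of joint turntable between -0.1 and 0.1 rad/s), for 0.2 s.
At the end, for the whole second after the job is handed in: The drawer is shut to within 3 mm and faces the front edge of the worktop within 0.15 rad, the turntable is at rest, and the three spice jars stand upright on top of the cabinet (angle between the x axis of drawer_knob and the x axis of organizer_foot, either way round below 0.15 rad and x of drawer_knob in the frame of organizer_foot below 0 m and value of joint tea_drawer below 0.003 m and velocity of joint turntable between -0.05 and 0.05 rad/s and horizontal distance between each of spice_a, spice_b, spice_c and organizer_foot below 0.055 m and angle between each of spice_a, spice_b, spice_c's own z axis and vertical below 0.15 rad); the robot touches nothing.
It fails at once if the drawer is pressed while it is turned more than 0.3 rad away from the front (contact force between any of the fingers, the arm and tea_drawer above 0.5 N and (angle between the x axis of drawer_knob and the x axis of organizer_foot, either way round above 0.3 rad or x of drawer_knob in the frame of organizer_foot above 0 m)).
It fails at once if the drawer is pulled further open (value of joint tea_drawer above 0.047 m).
It fails at once if the turntable is spun faster than 2 rad/s (velocity of joint turntable above 2 rad/s or velocity of joint turntable below -2 rad/s).
It fails at once if a spice jar is pushed by the robot, lifted or tipped (contact force between any of the fingers, the arm and spice_a above 0.5 N or contact force between any of the fingers, the arm and spice_b above 0.5 N or contact force between any of the fingers, the arm and spice_c above 0.5 N or height (world z) of any of spice_a, spice_b, spice_c above 0.11 m or angle between any of spice_a, spice_b, spice_c's own z axis and vertical above 0.4 rad).
It fails at once if another thing on the worktop is moved by more than 25 mm (distance of any of salt_shaker, tea_box, mug_b, lemon from where it was at the start of the episode above 0.025 m).
It also fails if it takes over 61 s, if anything falls off the work surface, if the arm or the gripper's body presses on something with over 40 N, if the wrist force passes 120 N, or if a joint passes its speed limit or range.

## Robot

A 6-joint arm with a two-finger parallel gripper is mounted at the origin on a cart in front of the work surface, level with it; the furniture and walls round the work are solid. World frame = base frame: x ahead of the robot, y to its left, z up, the work surface at z = 0. Lengths are in m, angles in rad, forces in N, time in s.
With the tool pointing down it reaches from about 0.2 to 0.875 m from the base axis. Payload 3.4 kg.
Tool frame: the origin (TCP) lies on the mounting face of the last link; the fingertips stand 199 mm ahead of it and the grasp point (between the pads) lies 180 mm ahead of it (grip_depth is the distance from the TCP to the grasp point, in m); z points along the fingers, y is the line along which they close (so a half turn about z gives the same grasp; the last joint's range is limited). The gripper opens to 94 mm and grips with 3 to 60 N. Pads are 16 mm wide; open, the fingers measure 119 mm over their backs; the gripper's body (75 mm by 177 mm) begins 78 mm behind the grasp point.
Start: joints at [-1.34, 0.276, 1.505, -0, 1.361, -0.121], TCP at [0.198, -0.54, 0.405] pointing down, gripper open.
Joint ranges: [-2.89, 2.89], [-0.75, 2.08], [0.22, 2.7], [-1.18, 4.32], [0.11, 2.71], [-2.7, 2.7]. Speed limits (rad/s): [2.57, 2.57, 3.14, 3.14, 3.14, 3.14].

## Interface

Orientations are given as a 3x3 rotation matrix whose columns are the frame's x, y, z axes.
In Python, from rig import * gives the robot as it stands. Calls block until the motion is done:
- reach(position, orientation): joint-space move of the TCP to a pose.
- line_to(position, frame=None, max_speed=0.15, guard=None): straight line of the TCP; frame=None keeps the orientation; max_speed is the mean speed in m/s. With guard (N) it stops when the force on the tool has changed by that much, and returns True; else False.
- move_joints(angles): joint-space move.
- release() and clamp(effort=None): open the fingers fully, or close them until they stop; effort is the grip in N (None keeps the last).
- sleep(seconds).
- solve_ik(position, orientation): joint angles nearest the present ones, or None.
- capture(name): name is "scene" or "top" or "wrist"; returns (picture, depth): 420x560x3 uint8, blue, green, red; 420x560 float32, m along the optical axis (not along the pixel's ray), 0 where there is no reading.
- camera_info(name): a dict with "fx", "fy", "cx", "cy" (pixels), "k1" (the pictures are not rectified: a ray, as slopes to the right and down, at radius r is drawn at 1 + k1 r^2 times it, then the intrinsics apply), "world_to_cam" (4x4, takes a point from world to camera coordinates). Camera axes: x right, y up, looking along -z (the intrinsics and any distortion apply to the point x, -y, -z); pixel columns grow to the right and rows downward; lengths in m; the calibration is good to about 2 mm. A picture is of the moment at which its call begins: read the wrist's pose just before it. camera_info takes no time and is no camera call; for the wrist camera it gives the pose at the moment of the call.
A pose or a line that the arm cannot do raises IKError and nothing moves.
- sign_off(): hands the job in; it is judged then, once.
Trained networks look in the newest picture that a camera, given by its name, has taken for a name from the list of things; names that differ only in an ending like _2 or _b are one class to them, and where a whole thing is asked for, a point or a joint stands for the part that bears it (a point fixed in the world has none). Each returns a list of dicts, best first, with "conf" (0 to 1); they miss things now and then, are a little off and sometimes report something else, mostly with a low value. They report only what shows in the picture. A call takes as long as a camera call. They do not tell look-alikes from the thing itself.
- look_for(camera, label): "pixel" ([row, column] in pixels, amid what is visible of it).
Readings, each from a call of its own:
- read_clock(): time.
- read_qpos(): joint angles.
- read_qvel(): joint speeds.
- read_joint_efforts(): joint torques, N m.
- read_tool_pos(): TCP position.
- read_orientation(): TCP orientation.
- read_wrist_force(): force on the tool from outside, world axes, zero at the start.
- read_moment(): the same for the moment, N m.
- read_width(): opening from 0.0 (shut) to 1.0 (fully open).
- read_grasp_force(): force on a finger pad.
Only numpy, scipy, OpenCV 4.12 (cv2) and the standard library are available. Lean on these libraries where they do the work, as an engineer would, in place of code of your own. Each camera call takes 0.05 s, during which the arm holds its last target. There are 200 camera calls.

## Working session

There is one attempt and no reset: what is moved stays moved. The work goes in short steps, each a Python script; the robot and the scene stay as the last script left them, time stands still between calls to the robot, and variables do not carry over. Pictures are saved under pics/ and viewed, at most 10 in all, crops included, and the job is handed in when it is done.

```bash
mkdir -p pics; ls; cat > h.py <<'E'
from rig import *
import numpy as np, cv2
def px2w(cam,depth,r,c,info=None):
    i=info or camera_info(cam); d=depth[int(round(r)),int(round(c))]
    x=(c-i['cx'])/i['fx']; y=(r-i['cy'])/i['fy']
    xd=np.array([x,y]); u=xd.copy()
    for _ in range(10): u=xd/(1+i['k1']*(u@u))
    p=np.array([u[0]*d,-u[1]*d,-d,1])
    return (np.linalg.inv(i['world_to_cam'])@p)[:3]
def w2px(cam,p,info=None):
    i=info or camera_info(cam); q=i['world_to_cam']@np.append(p,1)
    u=np.array([q[0],-q[1]])/-q[2]; u=u*(1+i['k1']*(u@u))
    return u[1]*i['fy']+i['cy'],u[0]*i['fx']+i['cx']
def cloud(cam,depth):
    i=camera_info(cam); R,C=np.mgrid[:420,:560]
    xd=np.stack([(C-i['cx'])/i['fx'],(R-i['cy'])/i['fy']],-1); u=xd.copy()
    for _ in range(10): u=xd/(1+i['k1']*(u**2).sum(-1,keepdims=True))
    P=np.stack([u[...,0]*depth,-u[...,1]*depth,-depth,np.ones_like(depth)],-1)
    W=(P@np.linalg.inv(i['world_to_cam']).T)[...,:3]; W[depth<=0]=np.nan
    return W
E
python3 - <<'E'
from h import *
for n in("top","scene"):
    im,d=capture(n); cv2.imwrite(f"pics/{n}0.png",im); np.save(n+"d.npy",d)
    for l in("organizer_foot","notch","top_tray","drawer_knob","tea_drawer","spice_a","spice_c","salt_shaker","tea_box","mug_b","lemon"):
        for o in look_for(n,l)[:4]:
            r,c=o["pixel"]; print(n,l,[round(r),round(c)],round(o["conf"],2),px2w(n,d,r,c).round(3))
print(read_clock())
E
```

```text
pics
top organizer_foot [174, 266] 0.78 [ 0.558 -0.011  0.093]
top organizer_foot [174, 267] 0.61 [ 0.554 -0.013  0.108]
top notch [174, 264] 0.71 [ 0.558 -0.006  0.091]
top top_tray [172, 269] 0.61 [ 0.553 -0.019  0.132]
top drawer_knob [130, 276] 0.66 [ 0.671 -0.032  0.069]
top tea_drawer [130, 275] 0.62 [ 0.67  -0.031  0.067]
top tea_drawer [277, 173] 0.46 [0.32  0.207 0.055]
top spice_a [162, 274] 0.79 [ 0.562 -0.032  0.188]
top spice_a [140, 258] 0.73 [0.605 0.001 0.196]
top spice_a [160, 247] 0.62 [0.562 0.023 0.199]
top spice_a [159, 177] 0.6 [0.6   0.204 0.07 ]
top spice_c [162, 274] 0.79 [ 0.562 -0.032  0.188]
top spice_c [140, 258] 0.73 [0.605 0.001 0.196]
top spice_c [160, 247] 0.62 [0.562 0.023 0.199]
top spice_c [159, 177] 0.6 [0.6   0.204 0.07 ]
top salt_shaker [188, 389] 0.78 [ 0.529 -0.294  0.078]
top salt_shaker [284, 356] 0.57 [ 0.305 -0.228  0.008]
top tea_box [252, 398] 0.79 [ 0.381 -0.311  0.077]
top tea_box [285, 357] 0.59 [ 0.302 -0.229  0.007]
top mug_b [284, 356] 0.97 [ 0.306 -0.228  0.008]
top lemon [281, 174] 0.76 [0.312 0.204 0.054]
top lemon [283, 356] 0.
[... 159 characters left out ...]
85 [0.531 0.03  0.059]
scene tea_drawer [325, 212] 0.41 [0.304 0.209 0.049]
scene spice_a [222, 148] 0.91 [0.597 0.217 0.06 ]
scene spice_a [134, 227] 0.83 [ 0.616 -0.006  0.198]
scene spice_a [160, 251] 0.77 [ 0.554 -0.027  0.159]
scene spice_a [167, 229] 0.74 [0.55  0.027 0.169]
scene spice_c [222, 148] 0.91 [0.597 0.217 0.06 ]
scene spice_c [134, 227] 0.83 [ 0.616 -0.006  0.198]
scene spice_c [160, 251] 0.77 [ 0.554 -0.027  0.159]
scene spice_c [167, 229] 0.74 [0.55  0.027 0.169]
scene salt_shaker [152, 349] 0.58 [ 0.531 -0.293  0.068]
scene tea_box [202, 413] 0.95 [ 0.321 -0.317  0.068]
scene mug_b [234, 391] 0.88 [ 0.277 -0.212  0.071]
scene lemon [325, 212] 0.56 [0.304 0.21  0.049]
1.2
```

```bash
python3 - <<'E'
from h import *
im=cv2.imread("pics/top0.png"); d=np.load("topd.npy")
cv2.imwrite("pics/c1.png",cv2.resize(im[90:310,140:430],None,fx=2.7,fy=2.7,interpolation=cv2.INTER_CUBIC))
W=cloud("top",d); z=W[...,2]
from scipy.optimize import least_squares
# turntable disc points
near=np.hypot(W[...,0]-.56,W[...,1]+.01)<.18
P=W[near&(z>.022)&(z<.038)][:,:2]
m,_=None,None
def fit(P):
    c=P.mean(0)
    for _ in range(30):
        a=np.arctan2(*(P-c).T[::-1]); r=np.hypot(*(P-c).T)
        b=np.digitize(a,np.linspace(-np.pi,np.pi,73))
        E=np.array([P[b==k][r[b==k].argmax()] for k in np.unique(b)])
        s=least_squares(lambda c:np.hypot(*(E-c).T)-.15,c,loss='soft_l1',f_scale=.003); c=s.x
    return c,E
c,E=fit(P); print("centre",c)
a=np.degrees(np.arctan2(*(E-c).T[::-1])); r=np.hypot(*(E-c).T)
print([(int(x),round(y,3)) for x,y in zip(a,r)])
# cabinet / tray top pts, drawer pts
Q=W[near&(z>.082)&(z<.108)][:,:2]; print("top",Q.mean(0),cv2.minAreaRect(Q.astype(np.float32)))
D=W[near&(z>.045)&(z<.085)]; 
rr=np.hypot(*(D[:,:2]-c).T); D=D[rr>.075]; print(np.c_[D[:40],np.degrees(np.arctan2(D[:40,1]-c[1],D[:40,0]-c[0])),np.hypot(*(D[:40,:2]-c).T)].round(3)[::2])
E
```

```text
centre [ 0.58938412 -0.00186067]
[(-175, np.float64(0.149)), (-172, np.float64(0.149)), (-168, np.float64(0.149)), (-164, np.float64(0.149)), (-159, np.float64(0.124)), (-152, np.float64(0.123)), (-145, np.float64(0.123)), (-140, np.float64(0.123)), (-135, np.float64(0.148)), (-130, np.float64(0.149)), (-129, np.float64(0.149)), (-120, np.float64(0.149)), (-119, np.float64(0.149)), (-112, np.float64(0.149)), (-107, np.float64(0.149)), (-103, np.float64(0.149)), (-98, np.float64(0.149)), (-94, np.float64(0.148)), (-85, np.float64(0.148)), (-81, np.float64(0.15)), (-76, np.float64(0.15)), (-73, np.float64(0.15)), (-69, np.float64(0.129)), (-64, np.float64(0.123)), (-56, np.float64(0.125)), (-50, np.float64(0.125)), (-45, np.float64(0.147)), (-40, np.float64(0.149)), (-37, np.float64(0.15)), (-34, np.float64(0.15)), (-28, np.float64(0.149)), (-21, np.float64(0.15)), (-15, np.float64(0.15)), (-14, np.float64(0.149)), (-9, np.float64(0.148)), (-1, np.float64(0.148)), (3, np.float64(0.148)), (9, np.float64(0.149)), (14, np.float64(0.149)), (17, np.float64(0.148)), (20, np.float64(0.126)), 
[... 1486 characters left out ...]
0e-01]
 [ 6.9700e-01  1.1000e-02  7.7000e-02  6.5620e+00  1.0800e-01]
 [ 6.9700e-01  6.0000e-03  7.8000e-02  4.0240e+00  1.0700e-01]
 [ 7.0300e-01 -2.5000e-02  6.0000e-02 -1.1302e+01  1.1600e-01]
 [ 7.0300e-01 -2.9000e-02  6.1000e-02 -1.3723e+01  1.1600e-01]
 [ 7.0200e-01 -3.4000e-02  6.3000e-02 -1.6100e+01  1.1700e-01]
 [ 7.0300e-01 -3.9000e-02  6.0000e-02 -1.8176e+01  1.2000e-01]
 [ 6.9500e-01  1.8000e-02  7.6000e-02  1.0523e+01  1.0700e-01]
 [ 6.9400e-01  1.3000e-02  7.7000e-02  7.9800e+00  1.0600e-01]
 [ 6.9300e-01  8.0000e-03  8.0000e-02  5.3430e+00  1.0400e-01]
 [ 6.9600e-01  4.0000e-03  7.4000e-02  2.9140e+00  1.0600e-01]
 [ 6.9400e-01 -2.0000e-03  7.8000e-02  1.8900e-01  1.0500e-01]]
```

View pics/c1.png

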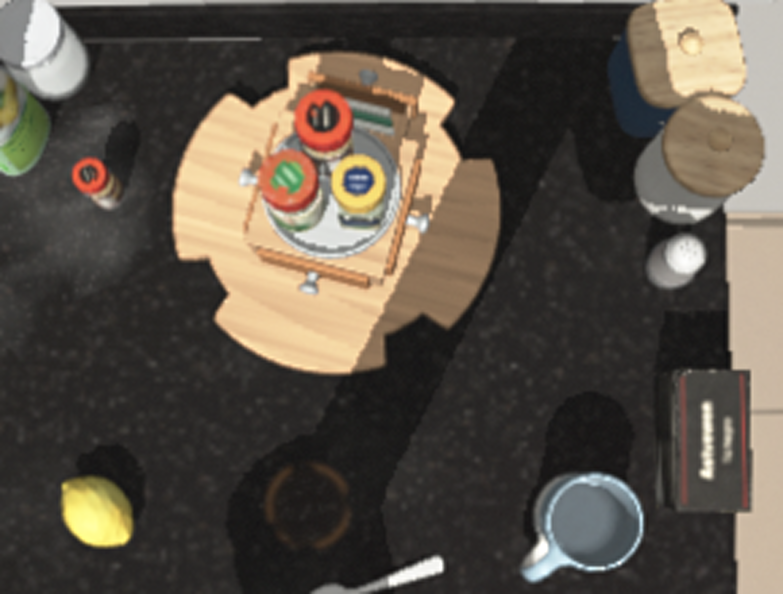

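View pics/scene0.png

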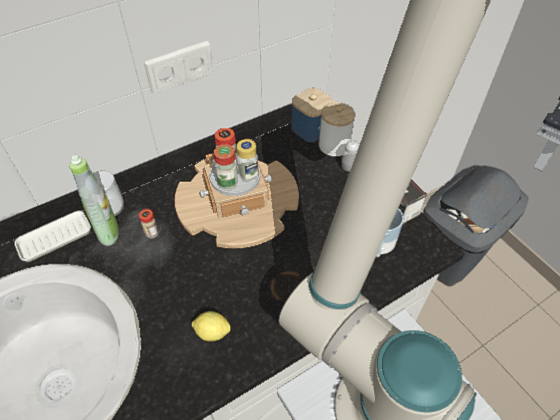

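The crop shows the organizer with four knobs, at crop positions (370,75), (248,177), (310,283) and (417,222). Only the rear one at (370,75) stands out from the cabinet, with its inside showing, so it belongs to the open drawer. The small red-capped jar at (90,180) is the look-alike and stands apart on the worktop. The three jars on the tray stay untouched.

The drawer points at about -15°, so q≈165°. I'll turn it clockwise in two strokes with closed fingertips.

```bash
cat >> h.py <<'E'
C=np.array([.5898,-.0017])
def measure(d):
    W=cloud("top",d); v=W[...,:2]-C; r=np.hypot(v[...,0],v[...,1]); a=np.arctan2(v[...,1],v[...,0]); z=W[...,2]
    m=(r>.127)&(r<.146)&(z<.018)
    q4=np.angle(np.exp(4j*a[m]).mean())/4-np.pi/4
    k=(r>.110)&(r<.135)&(z>.045)&(z<.072)   # open drawer's knob/front
    kn=np.degrees(np.angle(np.exp(1j*a[k]).mean())) if k.any() else None
    return np.degrees(q4)%90, m.sum(), kn, k.sum()
def pose(ang,tipz,r=.137,s=1,R=None):
    a=np.radians(ang); u=np.array([np.cos(a),np.sin(a),0]); z=np.array([0,0,-1.]); y=s*np.array([-np.sin(a),np.cos(a),0])
    return np.append(C,0)+r*u+[0,0,tipz+.199], np.stack([np.cross(y,z),y,z],1)
E
python3 - <<'E'
from h import *
print(measure(np.load("topd.npy")))
for s in(1,-1):
    for a in(222,210,170,122):
        for z in(.012,.15):
            j=solve_ik(*pose(a,z,s=s)); print(s,a,z,None if j is None else np.round(j,2))
E
```

```text
(np.float64(75.36642696414694), np.int64(512), np.float64(-16.36126261657778), np.int64(32))
1 222 0.012 [-0.33  0.35  1.95 -0.    0.84  0.51]
1 222 0.15 [-0.33  0.2   1.76 -0.    1.19  0.51]
1 210 0.012 [-0.29  0.33  1.99 -0.    0.82  0.75]
1 210 0.15 [-0.29  0.17  1.8  -0.    1.18  0.75]
1 170 0.012 [-0.1   0.3   2.03 -0.    0.8   1.64]
1 170 0.15 [-0.1   0.14  1.84 -0.    1.17  1.64]
1 122 0.012 [ 0.09  0.39  1.87 -0.    0.87  2.67]
1 122 0.15 [ 0.09  0.25  1.69 -0.    1.2   2.67]
-1 222 0.012 [-0.33  0.35  1.95 -0.    0.84 -2.63]
-1 222 0.15 [-0.33  0.2   1.76 -0.    1.19 -2.63]
-1 210 0.012 [-0.29  0.33  1.99 -0.    0.82 -2.39]
-1 210 0.15 [-0.29  0.17  1.8  -0.    1.18 -2.39]
-1 170 0.012 [-0.1   0.3   2.03 -0.    0.8  -1.5 ]
-1 170 0.15 [-0.1   0.14  1.84 -0.    1.17 -1.5 ]
-1 122 0.012 [ 0.09  0.39  1.87 -0.    0.87 -0.47]
-1 122 0.15 [ 0.09  0.25  1.69 -0.    1.2  -0.47]
```

```bash
cat >> h.py <<'E'
def stroke(a0,a1,s=-1,step=6,speed=.06):
    reach(*pose(a0,.15,s=s)); line_to(*pose(a0,.012,s=s),max_speed=.12)
    f=read_wrist_force(); print("down",np.round(f,1),read_tool_pos().round(3) if hasattr(read_tool_pos(),'round') else read_tool_pos())
    n=int(np.ceil(abs(a1-a0)/step))
    for a in np.linspace(a0,a1,n+1)[1:]:
        line_to(*pose(a,.012,s=s),max_speed=speed)
    sleep(.4); print("end force",np.round(read_wrist_force(),1))
E
python3 - <<'E'
from h import *
clamp(5)
stroke(210.4,128)
im,d=capture("top"); cv2.imwrite("pics/t1.png",im); print(measure(d),read_clock())
line_to(*pose(128,.15,s=-1))
im,d=capture("top"); print(measure(d),read_clock())
E
```

```text
down [ 0.1 -0.7  0.1] [ 0.472 -0.071  0.212]
end force [-0.   0.3 -0.1]
(np.float64(86.78238609859709), np.int64(347), np.float64(-97.37549509463669), np.int64(33)) 11.7
(np.float64(86.69692024254377), np.int64(351), np.float64(-98.21356902369526), np.int64(33)) 12.8167
```

View pics/t1.png

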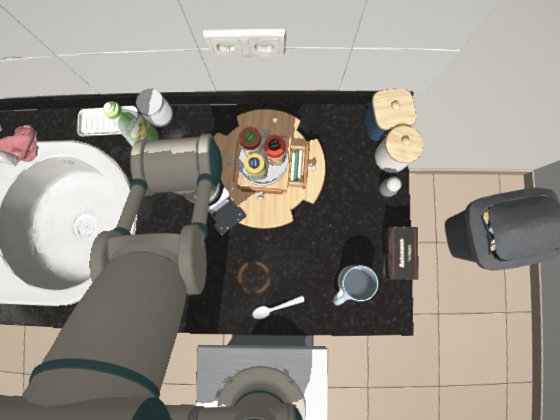

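The drawer now faces right at pixel (165,300), with the jars upright. q≈86.7°, so the next notch is at about 221°.

```bash
python3 - <<'E'
from h import *
stroke(220.5,131.5)
line_to(*pose(131.5,.15,s=-1))
p,R=pose(150,.2,r=.33,s=-1); reach(p,R)
im,d=capture("top"); cv2.imwrite("pics/t2.png",im); print(measure(d),read_clock())
W=cloud("top",d); np.save("t2d.npy",d)
m=(W[...,2]>.04)&(W[...,2]<.072)&(abs(W[...,1]-C[1])<.06)&(W[...,0]<C[0]-.08)&(W[...,0]>C[0]-.14)
P=W[m]; P=P[P[:,0].argsort()]; print((P[:24]-[*C,0]).round(3))
m=(W[...,2]>.082)&(W[...,2]<.108)&(np.hypot(W[...,0]-C[0],W[...,1]-C[1])<.12)
print(cv2.minAreaRect(W[m][:,:2].astype(np.float32)))
cv2.imwrite("pics/t2c.png",cv2.resize(im[90:310,140:430],None,fx=2.7,fy=2.7,interpolation=cv2.INTER_CUBIC))
E
```

```text
down [-0.2  0.  -0.1] [ 0.486 -0.091  0.212]
end force [-0.7  0.6  0.5]
(np.float64(89.22871323955081), np.int64(501), np.float64(179.64643792292597), np.int64(42)) 23.9833
[[-0.123  0.001  0.056]
 [-0.121  0.005  0.065]
 [-0.121  0.003  0.064]
 [-0.121  0.001  0.063]
 [-0.121 -0.002  0.063]
 [-0.121  0.008  0.061]
 [-0.121 -0.004  0.06 ]
 [-0.121 -0.006  0.06 ]
 [-0.119  0.     0.068]
 [-0.119 -0.002  0.066]
 [-0.119  0.003  0.066]
 [-0.119  0.005  0.065]
 [-0.119 -0.004  0.065]
 [-0.119 -0.006  0.063]
 [-0.119  0.008  0.061]
 [-0.117  0.005  0.065]
 [-0.116 -0.004  0.063]
 [-0.116  0.001  0.063]
 [-0.116  0.003  0.063]
 [-0.116 -0.001  0.062]
 [-0.116  0.008  0.059]
 [-0.116 -0.006  0.058]
 [-0.114 -0.002  0.064]
 [-0.114  0.001  0.064]]
((0.5713052153587341, -0.0014108382165431976), (0.1234847828745842, 0.1633288562297821), 89.80256652832031)
```

View pics/t2c.png

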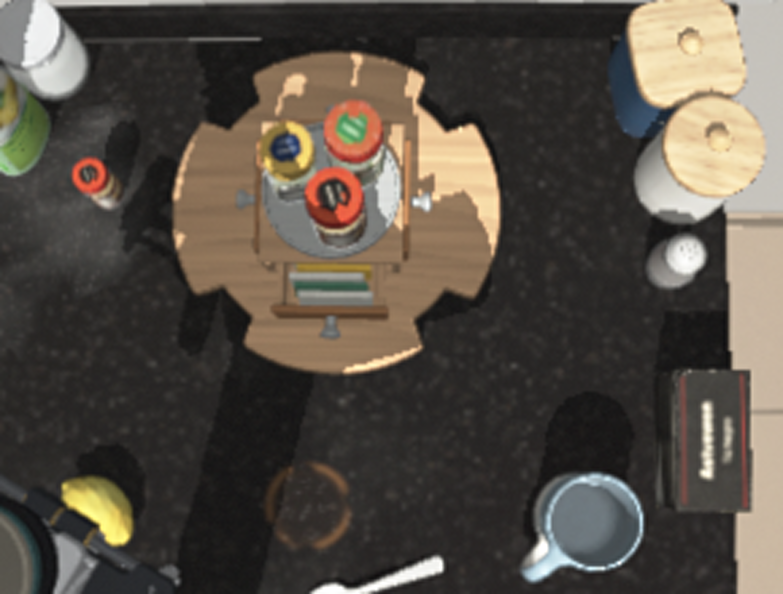

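The drawer faces front to within 1°, with the knob at crop (330,325) and about 36 mm open. The jars are standing and the turntable is at rest. Next I push the knob with a tilted tool, which keeps the gripper body clear of the jars.

```bash
python3 - <<'E'
from h import *
t=np.pi/4; z=np.array([np.sin(t),0,-np.cos(t)])
def T(tip): return np.array(tip)-.199*z
for s in(1,-1):
    y=np.array([0,s,0.]); R=np.stack([np.cross(y,z),y,z],1)
    j=[solve_ik(T([C[0]-o,C[1],h]),R) for o,h in((.2,.16),(.18,.053),(.09,.053))]
    print(s,[None if k is None else np.round(k,2) for k in j])
    if all(k is not None for k in j): best=R
R=best
reach(T([C[0]-.2,C[1],.16]),R)
line_to(T([C[0]-.165,C[1],.053]),max_speed=.12)
sleep(.3); print(read_clock(),np.round(read_wrist_force(),2))
g=line_to(T([C[0]-.085,C[1],.053]),max_speed=.03,guard=5)
sleep(.2); print(g,np.round(read_wrist_force(),2),read_tool_pos()+.199*z-[*C,0])
line_to(T([C[0]-.2,C[1],.06]),max_speed=.1)
line_to(T([C[0]-.3,C[1],.16]),max_speed=.15)
im,d=capture("top"); print(measure(d),read_clock())
W=cloud("top",d)
m=(W[...,2]>.045)&(W[...,2]<.072)&(abs(W[...,1]-C[1])<.012)&(W[...,0]<C[0]-.06)&(W[...,0]>C[0]-.14)
P=W[m]-[*C,0]; print(P[P[:,0].argsort()][:6].round(3))
cv2.imwrite("pics/t3.png",cv2.resize(im[90:310,140:430],None,fx=2.7,fy=2.7,interpolation=cv2.INTER_CUBIC))
E
```

```text
1 [None, None, array([-0.32,  0.24,  2.61,  2.66,  0.51,  1.76])]
-1 [array([-0.67, -0.36,  2.54,  1.03,  0.54,  0.1 ]), None, array([-0.32,  0.24,  2.61,  2.66,  0.51, -1.38])]Traceback (most recent call last):
  File "<stdin>", line 9, in <module>
NameError: name 'best' is not defined
```

```bash
cat > push.py <<'E'
from h import *
best=None
for t in np.radians([30,25,20,16]):
    z=np.array([np.sin(t),0,-np.cos(t)])
    T=lambda tip: np.array(tip)-.199*z
    for s in(1,-1):
        y=np.array([0,s,0.]); R=np.stack([np.cross(y,z),y,z],1)
        j=[solve_ik(T([C[0]-o,C[1],h]),R) for o,h in((.17,.16),(.15,.05),(.12,.05),(.09,.05))]
        ok=all(k is not None for k in j) and max(np.ptp(np.array(j)[:,[0,3,5]],axis=0))<.7
        print(np.degrees(t).round(),s,ok,[None if k is None else np.round(k,2).tolist() for k in j][1:3])
        if ok and best is None: best=(t,R)
t,R=best; z=R[:,2]; h=.054-.008*np.sin(t)
T=lambda tip: np.array(tip)-.199*z
reach(T([C[0]-.17,C[1],.16]),R)
line_to(T([C[0]-.15,C[1],h]),max_speed=.12)
sleep(.3); print(read_clock(),np.round(read_wrist_force(),2))
g=line_to(T([C[0]-.085,C[1],h]),max_speed=.03,guard=5)
sleep(.2); print(g,np.round(read_wrist_force(),2),(read_tool_pos()+.199*z-[*C,0]).round(4))
line_to(T([C[0]-.15,C[1],h]),max_speed=.1)
line_to(T([C[0]-.17,C[1],.16]),max_speed=.15)
reach(*pose(150,.2,r=.33,s=-1))
im,d=capture("top"); print(measure(d),read_clock())
W=cloud("top",d)
m=(W[...,2]>.045)&(W[...,2]<.072)&(abs(W[...,1]-C[1])<.012)&(W[...,0]<C[0]-.06)&(W[...,0]>C[0]-.14)
P=W[m]-[*C,0]; print(P[P[:,0].argsort()][:6].round(3))
cv2.imwrite("pics/t3.png",cv2.resize(im[90:310,140:430],None,fx=2.7,fy=2.7,interpolation=cv2.INTER_CUBIC))
E
python3 push.py
```

```text
30.0 1 False [None, [-0.26, 0.1, 2.4, 0.81, 0.18, -2.6]]
30.0 -1 True [[-0.29, 0.06, 2.46, 0.9, 0.19, 0.42], [-0.26, 0.1, 2.4, 0.81, 0.18, 0.54]]
25.0 1 True [[-0.26, 0.07, 2.38, 0.39, 0.29, -2.18], [-0.24, 0.11, 2.32, 0.34, 0.3, -2.11]]
25.0 -1 True [[-0.26, 0.07, 2.38, 0.39, 0.29, 0.96], [-0.24, 0.11, 2.32, 0.34, 0.3, 1.03]]
20.0 1 True [[-0.23, 0.08, 2.3, 0.19, 0.42, -1.97], [-0.21, 0.13, 2.25, 0.17, 0.43, -1.93]]
20.0 -1 True [[-0.23, 0.08, 2.3, 0.19, 0.42, 1.17], [-0.21, 0.13, 2.25, 0.17, 0.43, 1.21]]
16.0 1 True [[-0.22, 0.11, 2.24, 0.12, 0.53, -1.88], [-0.2, 0.15, 2.19, 0.11, 0.54, -1.85]]
16.0 -1 True [[-0.22, 0.11, 2.24, 0.12, 0.53, 1.26], [-0.2, 0.15, 2.19, 0.11, 0.54, 1.29]]
27.325 [-1.06  0.39 -0.22]
True [-0.44  0.36  0.04] [-0.0937  0.0002  0.0493]
(np.float64(89.10002884410568), np.int64(496), None, np.int64(0)) 32.975
[[-0.086  0.001  0.062]
 [-0.085  0.006  0.06 ]
 [-0.085  0.004  0.059]
 [-0.085 -0.001  0.059]
 [-0.085 -0.006  0.059]
 [-0.085 -0.003  0.057]]
```

View pics/t3.png

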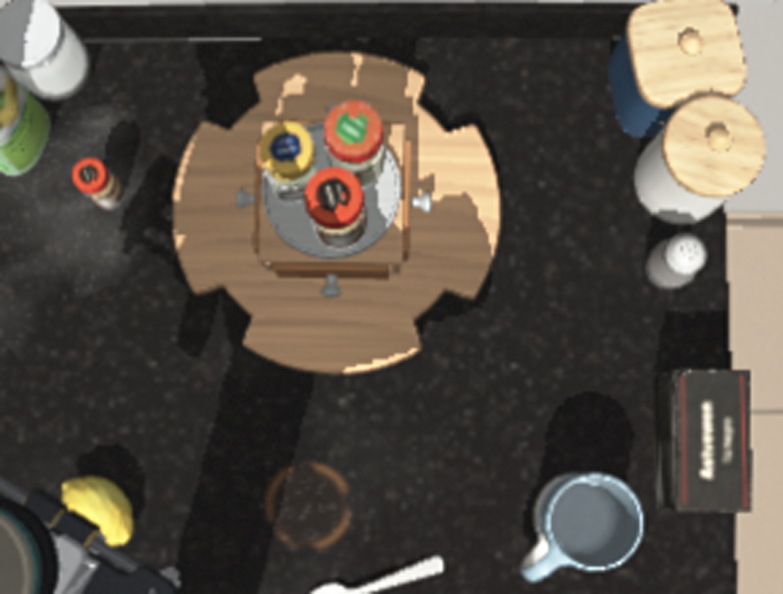

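The knob end is now 86 mm from the axis, matching the 87 mm given for shut, at crop (330,285). The push ended against the firm stop, the jars stand and nothing else moved.

```bash
python3 -c "
from rig import *
print(sign_off(),read_clock())"
```

```text
the job is handed in; nothing more can be done
the job is handed in; nothing more can be done
```

The turntable was pushed round until the open drawer faced front within about 1°, then the drawer was pushed shut (knob about 86 mm from the axis; 87 mm is shut) with the jars untouched, and the job was handed in at about 33 s; the judge's verdict was not shown.

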